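# Vent the vacuum line with its pull-knob

### The job

Vent the vacuum line at the three-valve block on the bench: pull the T-shaped knob straight up until it snaps out into its detent, keep it out for about a second, then push it fully back in and let go. Leave the two round knobs beside it as they are.

Things in the scene. Friction and masses are not known exactly. Their poses are not given: they have to be found in the camera images.
- tee_grip (a point): Centre of the T-shaped knob's handle: a black bar 14 mm thick (its x axis), 46 long (y), 22 high (z, up) on a 10 mm steel stem. In, it spans 88 to 110 mm above the bench, this point at 99 mm; out, 24 mm higher. It tops one of three aluminium valves 78 mm apart in a row along y on a grey base plate; their order varies, the row is turned up to 20 degrees. 30 mm beside both long faces is free.
- tee_valve_knob (a joint): Travel of the T-shaped knob straight up, m: 0 fully in (start), 0.024 out. Over-centre detent: 6 to 8 N starts it either way, the force fades to nothing at mid travel; past that it snaps to the far end and stays. Each valve is fixed, 50x54 mm, its block's top 56 mm above the bench, with a steel collar 28 mm wide up to 66 mm round the stem.
- mushroom_valve_knob (a joint): How far (m) the round mushroom-shaped black knob, 34 mm across and 22 high, on another valve of the block, is pushed in; same mechanism, but counted downward: starts fully out at 0, its top 132 mm above the bench, and must stay out; 0.024 is fully in.
- small_valve_knob (a joint): Travel (m) of the small round black knob, 20 mm across and 22 high, on the remaining valve, same mechanism: starts fully in at 0, its top 108 mm above the bench, and must stay in.

How it is judged:
By the outcome, as a careful person would: the job done as asked, in the order asked, and still so for the second after the job is handed in, with the robot touching nothing.
It also fails if it takes over 32 s, if anything falls off the work surface, if the arm or the gripper's body presses on something with over 40 N, if the wrist force passes 120 N, or if a joint passes its speed limit or range.

### The arm

A 6-joint arm with a two-finger parallel gripper is mounted at the origin on a cart in front of the work surface, level with it; the furniture and walls round the work are solid. World frame = base frame: x ahead of the robot, y to its left, z up, the work surface at z = 0. Lengths are in mm, angles in rad, forces in N, time in s.
With the tool pointing down it reaches from about 250 to 725 mm from the base axis. Payload 4 kg.
Tool frame: the origin (TCP) lies midway between the tips of the shut fingers; the grasp point (between the pads) lies ctrl.hold_point_z behind it (ctrl.hold_point_z is the distance from the TCP to the grasp point, in mm); z points along the fingers, y is the line along which they close (so a half turn about z gives the same grasp; the last joint's range is limited). The gripper opens to 85 mm and grips with 20 to 120 N. Pads are 22 mm wide; open, the fingers measure 114 mm over their backs; the gripper's body (76 mm by 85 mm) begins 54 mm behind the grasp point. The pads swing forward as they close: fully open they stand 13 mm farther back than shut.
Start: joints at [-1.285, 0.241, 0.005, 1.335, 0, 1.571], TCP at [140.961, -479.718, 231.306] pointing down, gripper open.
Joint ranges: [-2.72, 2.72], [-1.05, 1.87], [-1.09, 1.28], [-1.99, 2.15], [-1.42, 1.44], [-3.14, 3.14]. Speed limits (rad/s): [2.79, 2.79, 3.14, 3.14, 3.14, 3.14].

### API

Orientations are given as a 3x3 rotation matrix whose columns are the frame's x, y, z axes.
In Python, from workcell import ctrl, imaging gives the robot as it stands.
- The arm moves only by the shell command python3 -m crank 'ROWS' [FORCE]. ROWS is JSON, a list of rows, each a list of 3 entries, a list of its own where there are three numbers: the shift along the tool's x, y, z in m, then the turn about the tool's z in degrees, then the gripper command: -1 is fully open, 1 is shut, values between are in proportion. In form: [[[dx, dy, dz], turn, gripper], ...]. A call has 1 to 10 rows; each row shifts and turns the commanded pose from where the row before left it, along the tool's axes as they then stand; what a row does not reach is not made up. A row lasts 1/12 s, in which the tool goes at most 41.7 mm and 7.16 degrees, less where a joint would pass 70% of its speed; a pose out of reach is approached as far as the arm can. A call is refused whole if a number of a shift passes 0.0417 or a number of a turn 7.16, either way. A call with a gripper value outside its range is refused whole. The fingers move at their own pace and stop on an object; FORCE is the grip in N (left out, the last holds). Time passes only in rows, so rows that do not move let the fingers close. It gives the time, the measured TCP pose, the force, the opening and the grip force at its end, in the units of the state.
- ctrl.get_state(): the state, without advancing time (a new reading comes with each control period).
- imaging.capture(name): name is "side" or "top"; returns a dict with "color" (420x560x3 uint8, blue, green, red), "range_z" (420x560 float32, mm along the optical axis (not along the pixel's ray), 0 where there is no reading), "mtx" (3x3 intrinsics, pixels), "D" ([k1, k2, p1, p2, k3] as OpenCV has them; the pictures are not rectified), "cam_to_world" (4x4, takes a point from camera to world coordinates). Camera axes: x right, y up, looking along -z (the intrinsics and any distortion apply to the point x, -y, -z); pixel columns grow to the right and rows downward; lengths in mm; the calibration is good to about 2 mm. A picture is of the moment at which its call begins.
- ctrl.hand_in(): hands the job in; it is judged then, once.
Trained networks look in a picture, given as the dict that the camera call returned (one of the last four; its "shot" number tells which), for a name from the list of things; names that differ only in an ending like _2 or _b are one class to them, and where a whole thing is asked for, a point or a joint stands for the part that bears it (a point fixed in the world has none). Each returns a list of dicts, best first, with "conf" (0 to 1); they miss things now and then, are a little off and sometimes report something else, mostly with a low value. They report only what shows in the picture. A call takes as long as a camera call.
- imaging.silhouettes(name, picture): "pixels" (420x560 bool, what is visible of it).
- imaging.landmark_of(name, picture): "at" ([x, y, z] in mm, in world coordinates, good to about 4 mm: a listed point, or the origin of a listed thing).
The state is a dict: "time_s": time; "joint_pos": joint angles; "dq": joint speeds; "joint_efforts": joint torques, N m; "eef_pos": TCP position; "orientation": TCP orientation; "contact_force": force on the tool from outside, world axes, zero at the start; "torque": the same for the moment, N m; "grip_width": opening from 0.0 (shut) to 1.0 (fully open); "gripper_force": force on a finger pad.
Only numpy, scipy, OpenCV 4.12 (cv2) and the standard library are available. Lean on these libraries where they do the work, as an engineer would, in place of code of your own. Each camera call takes 0.05 s, during which the arm holds its last target. There are 200 camera calls.

## Working session

There is one attempt and no reset: what is moved stays moved. The work goes in short steps, Python scripts to look and compute and a shell command to move; the robot and the scene stay as the last step left them, time stands still between calls to the robot, and variables do not carry over. Pictures are saved under pics/ and viewed, at most 10 in all, crops included, and the job is handed in when it is done.

```bash
mkdir -p pics; cat > h.py <<'E'
import numpy as np, cv2
from workcell import ctrl, imaging
def world(p, uv, r):
    uv=np.asarray(uv,float).reshape(-1,1,2)
    n=cv2.undistortPoints(uv,np.array(p["mtx"]),np.array(p["D"])).reshape(-1,2)
    r=np.asarray(r).reshape(-1,1)
    c=np.hstack([n[:,:1]*r,-n[:,1:]*r,-r,np.ones_like(r)])
    return (c@np.array(p["cam_to_world"]).T)[:,:3]
def pts(p,m):
    v,u=np.nonzero(m&(p["range_z"]>0))
    return world(p,np.c_[u,v],p["range_z"][v,u])
E
python3 - <<'E'
from h import *
s=ctrl.get_state();print(ctrl.hold_point_z,s["eef_pos"],np.round(s["orientation"],3).tolist(),s["time_s"])
ims=[]
for c in ["side","top"]:
    p=imaging.capture(c); im=p["color"].copy()
    print(c,np.round(np.array(p["cam_to_world"])[:3,3]))
    for n in ["tee_grip","tee_valve_knob","mushroom_valve_knob","small_valve_knob"]:
        L=imaging.landmark_of(n,p); print(n,[(round(d["conf"],2),np.round(d["at"],1).tolist()) for d in L[:2]])
        if n!="tee_grip":
            S=imaging.silhouettes(n,p)
            if S:
                m=S[0]["pixels"]; w=pts(p,m)
                print(' sil',round(S[0]["conf"],2),m.sum(),np.percentile(w,[2,50,98],axis=0).round(1).tolist())
                if n=="tee_valve_knob":
                    z=np.percentile(w[:,2],98); t=w[w[:,2]>z-6][:,:2].astype(np.float32)
                    print(' rect',cv2.minAreaRect(t),len(t))
                cs,_=cv2.findContours(m.astype(np.uint8),0,2); cv2.drawContours(im,cs,-1,(0,255,0) if n[0]=='t' else (0,0,255),1)
    cv2.imwrite(f"pics/{c}0.png",im)
print(ctrl.get_state()["time_s"])
E
```

```text
18.700000000000003 [ 140.78197471 -479.11455936  230.40719469] [[0.959, 0.282, -0.001], [0.282, -0.959, 0.002], [0.0, -0.002, -1.0]] 0.0
side [ 374. -563.  668.]
tee_grip [(0.72, [526.8, -74.5, 100.9])]Traceback (most recent call last):
  File "<stdin>", line 8, in <module>
ValueError: it knows: tee_grip
```

```bash
python3 - <<'E'
from h import *
for c in ["side","top"]:
    p=imaging.capture(c); im=p["color"].copy()
    print(c,np.round(np.array(p["cam_to_world"]),2).tolist())
    L=imaging.landmark_of("tee_grip",p); print([(round(d["conf"],2),np.round(d["at"],1).tolist()) for d in L[:2]])
    for S in imaging.silhouettes("tee_grip",p)[:2]:
        m=S["pixels"]; w=pts(p,m)
        print(' sil',round(S["conf"],2),m.sum(),np.percentile(w,[2,50,98],axis=0).round(1).tolist())
        z=np.percentile(w[:,2],95); t=w[abs(w[:,2]-z)<5][:,:2].astype(np.float32)
        print(' rect',cv2.minAreaRect(t),len(t),z)
        cs,_=cv2.findContours(m.astype(np.uint8),0,2); cv2.drawContours(im,cs,-1,(0,255,0),1)
    cv2.imwrite(f"pics/{c}0.png",im)
print(ctrl.get_state()["time_s"])
E
```

```text
side [[0.98, 0.13, -0.18, 374.42], [-0.22, 0.64, -0.73, -562.82], [0.02, 0.76, 0.66, 667.61], [0.0, 0.0, 0.0, 1.0]]
[(0.54, [525.5, -76.9, 104.7])]
 sil 0.54 249 [[516.2, -99.4, 36.1], [525.1, -80.5, 104.7], [545.2, -22.5, 109.7]]
 rect ((526.3707885742188, -76.51425170898438), (13.792647361755371, 44.68770980834961), 11.816965103149414) 126 109.21388034891838
top [[-0.02, 0.98, -0.2, 356.38], [-1.0, -0.02, 0.0, 89.17], [0.0, 0.2, 0.98, 956.75], [0.0, 0.0, 0.0, 1.0]]
[(0.56, [528.1, -73.6, 96.3])]
 sil 0.61 167 [[517.7, -95.1, 93.3], [526.9, -72.2, 109.4], [536.3, -51.9, 113.4]]
 rect ((528.0568237304688, -74.19230651855469), (13.437804222106934, 43.22415542602539), 13.130426406860352) 118 112.86840982107103
0.4
```

View pics/side0.png

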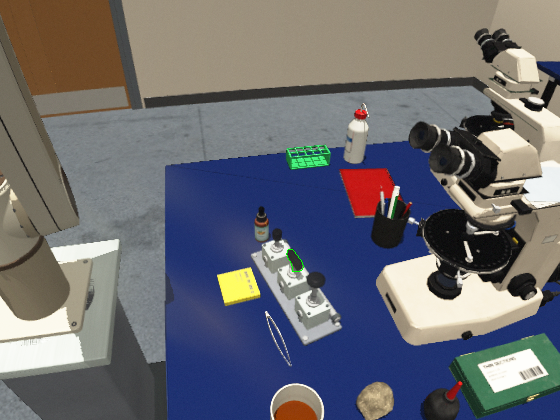

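View pics/top0.png

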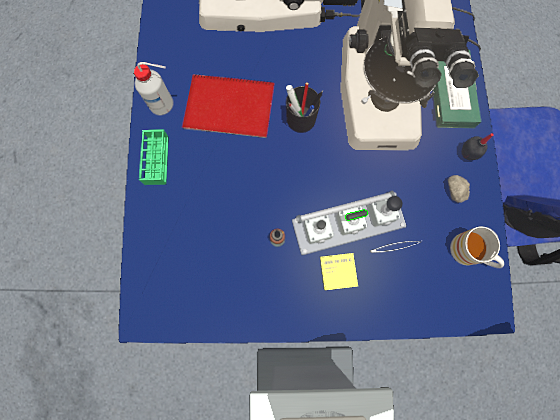

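The tee is the middle valve. In the side view it is at about (295, 261) and in the top view at about (356, 214). The mushroom knob is on the -y side at (393, 203) in the top view, and the small knob is on the +y side at (320, 225). Both views put the tee grip near (527, -75), with its top near 110 and its thin axis about 12.5° from x. I'll move above it.

```bash
python3 -m crank '[[[0.0242,-0.0139,0],0,0],[[0.0242,-0.0139,0],0,0],[[0.0242,-0.0139,0],0,0],[[0.0242,-0.0139,0],0,0],[[0.0242,-0.0139,0],0,0],[[0.0242,-0.0139,0],0,0],[[0.0242,-0.0139,0],0,0],[[0.0242,-0.0139,0],0,0],[[0.0242,-0.0139,0],0,0],[[0.0242,-0.0139,0],0,0]]' 40
python3 -m crank '[[[0.0242,-0.0139,0],0,0],[[0.0242,-0.0139,0],0,0],[[0.0242,-0.0139,0],0,0],[[0.0242,-0.0139,0],0,0],[[0.0242,-0.0139,0],0,0],[[0.0242,-0.0139,0],0,0],[[0.0242,-0.0139,0],0,0],[[0.0242,-0.0139,0],0,0],[[0.0242,-0.0139,0],0,0],[[0.0242,-0.0139,0],0,0]]'
python3 -m crank '[[[0,0,0],-7,0],[[0,0,0],-7,0],[[0,0,0],-7,0],[[0,0,0],-7,0],[[0,0,0],-7,0],[[0,0,0],-7,0],[[0,0,0],-7,0],[[0,0,0],-7,0],[[0,0,0],-7,0],[[0,0,0],-7,0]]'
python3 -m crank '[[[0,0,0],-7,0],[[0,0,0],-7,0],[[0,0,0],-2,0],[[0,0,0],0,0],[[0,0,0],0,0]]'
cat >> h.py <<'E'
def delta(x,y,ang=None):
    s=ctrl.get_state(); R=np.array(s["orientation"])
    print("tool-axis delta mm",(R.T@np.array([x-s["eef_pos"][0],y-s["eef_pos"][1],0])).round(1),"z",s["eef_pos"][2].round(1),
     "yang",np.degrees(np.arctan2(R[1,1],R[0,1])).round(1),"w",round(s["grip_width"],3),"F",np.round(s["contact_force"],1),"g",s["gripper_force"],"j",np.round(s["joint_pos"],2),"t",s["time_s"])
E
python3 -c "
from h import *
delta(527.2,-75.3)"
```

```text
time_s: 1.23
eef_pos: [334.7, -277.0, 231.5]
orientation: [[0.959, 0.282, 0.0], [0.282, -0.959, -0.0], [0.0, 0.0, -1.0]]
contact_force: [0.5, 0.1, -0.3]
grip_width: 0.502
gripper_force: 0.0
time_s: 2.07
eef_pos: [527.8, -75.4, 231.3]
orientation: [[0.959, 0.282, 0.0], [0.282, -0.959, -0.0], [0.0, 0.0, -1.0]]
contact_force: [-0.0, -1.3, -0.2]
grip_width: 0.505
gripper_force: 0.0
time_s: 2.9
eef_pos: [527.0, -76.5, 231.3]
orientation: [[0.057, 0.998, -0.0], [0.998, -0.057, 0.0], [0.0, -0.0, -1.0]]
contact_force: [0.1, 0.6, -0.3]
grip_width: 0.501
gripper_force: 0.0
time_s: 3.32
eef_pos: [526.9, -76.5, 231.3]
orientation: [[-0.213, 0.977, -0.0], [0.977, 0.213, 0.0], [0.0, -0.0, -1.0]]
contact_force: [-0.4, -0.3, 0.0]
grip_width: 0.5
gripper_force: 0.0
tool-axis delta mm [ 1.2  0.5 -0. ] z 231.3 yang 12.3 w 0.5 F [-0.4 -0.3  0. ] g 0.0 j [-0.14  0.31  0.09  1.36  0.    1.21] t 3.3167
```

```bash
python3 -m crank '[[[0.001,0.0005,0.02],0,0],[[0,0,0.02],0,0],[[0,0,0.02],0,0],[[0,0,0.02],0,0],[[0,0,0.01],0,0],[[0,0,0.01],0,0],[[0,0,0],0,0]]'
python3 - <<'E'
from h import *
p=imaging.capture("side"); delta(527.2,-75.3)
L=imaging.landmark_of("tee_grip",p); print([(round(d["conf"],2),np.round(d["at"],1).tolist()) for d in L[:2]])
cv2.imwrite("pics/side1.png",cv2.resize(p["color"][190:350,200:400],None,fx=4,fy=3.75))
cv2.imwrite("pics/side1.png",cv2.resize(p["color"][190:340,200:400],None,fx=4,fy=4))
E
```

```text
time_s: 3.9
eef_pos: [526.1, -75.3, 129.5]
orientation: [[-0.214, 0.977, -0.003], [0.977, 0.214, 0.0], [0.001, -0.003, -1.0]]
contact_force: [-0.4, 0.4, 0.5]
grip_width: 0.498
gripper_force: 0.0
tool-axis delta mm [-0.   0.4 -0. ] z 130.8 yang 12.4 w 0.501 F [ 0.3 -0.7  0.3] g 0.0 j [-0.14  0.37 -0.09  1.12  0.    1.21] t 3.95
[(0.71, [526.2, -75.2, 101.1])]
```

View pics/side1.png

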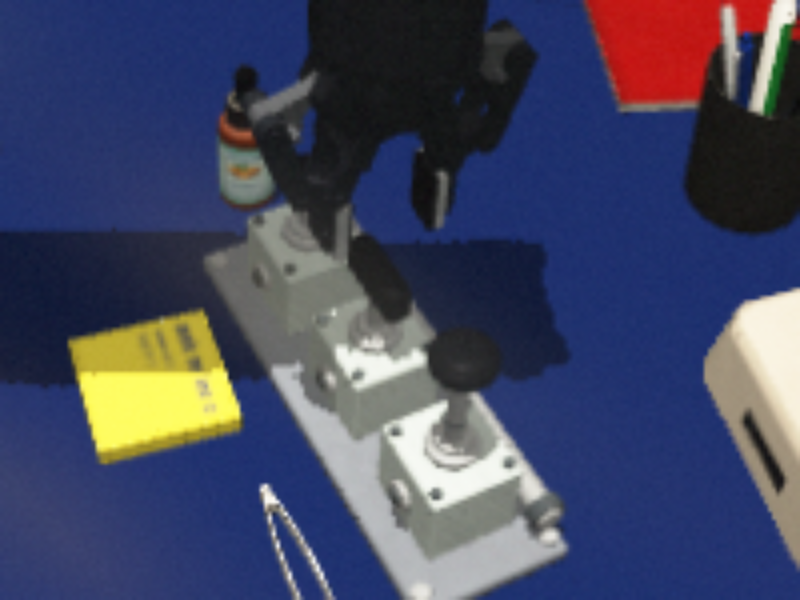

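The open fingers sit above the tee bar at crop (380, 278), one on each side of it. The mushroom knob at (463, 358) is clear and stands closer to the camera. I'll go down about 50 mm and close.

```bash
python3 -m crank '[[[0,0,0.015],0,0],[[0,0,0.015],0,0],[[0,0,0.01],0,0],[[0,0,0.01],0,0],[[0,0,0],0,0]]'
python3 -m crank '[[[0,0,0],0,0.2],[[0,0,0],0,0.35],[[0,0,0],0,0.5],[[0,0,0],0,0.6],[[0,0,0],0,0.8],[[0,0,0],0,0.8],[[0,0,0],0,0.8]]' 40
python3 -c "
from h import *
delta(527.2,-75.3)"
```

```text
time_s: 4.42
eef_pos: [526.3, -75.3, 79.9]
orientation: [[-0.214, 0.977, -0.002], [0.977, 0.214, 0.0], [0.001, -0.002, -1.0]]
contact_force: [-0.6, 1.0, -0.2]
grip_width: 0.499
gripper_force: 0.0
time_s: 5.0
eef_pos: [527.3, -75.7, 82.2]
orientation: [[-0.215, 0.977, 0.001], [0.977, 0.215, -0.001], [-0.001, 0.001, -1.0]]
contact_force: [-1.7, -1.0, 5.1]
grip_width: 0.159
gripper_force: 39.7
tool-axis delta mm [ 0.4 -0.1 -0. ] z 82.2 yang 12.4 w 0.159 F [-1.7 -1.   5.1] g 39.65182185173035 j [-0.14  0.42 -0.16  1.   -0.    1.21] t 5.0
```

```bash
python3 -m crank '[[[0,0,0],0,0.8],[[0,0,-0.004],0,0.8],[[0,0,-0.004],0,0.8],[[0,0,-0.004],0,0.8],[[0,0,-0.004],0,0.8],[[0,0,-0.004],0,0.8],[[0,0,-0.004],0,0.8],[[0,0,-0.003],0,0.8],[[0,0,0],0,0.8],[[0,0,0],0,0.8]]' 60
python3 - <<'E'
from h import *
p=imaging.capture("side"); delta(527.2,-75.3)
cv2.imwrite("pics/side2.png",cv2.resize(p["color"][190:340,200:400],None,fx=4,fy=4))
E
```

```text
time_s: 5.83
eef_pos: [527.2, -75.6, 106.5]
orientation: [[-0.214, 0.977, -0.001], [0.977, 0.214, -0.0], [0.0, -0.001, -1.0]]
contact_force: [4.8, -3.1, -13.5]
grip_width: 0.146
gripper_force: 62.7
tool-axis delta mm [ 0.3  0.1 -0. ] z 106.5 yang 12.4 w 0.155 F [  5.   -3.5 -13.6] g 62.72762417793274 j [-0.14  0.39 -0.12  1.06 -0.    1.21] t 5.8833
```

View pics/side2.png

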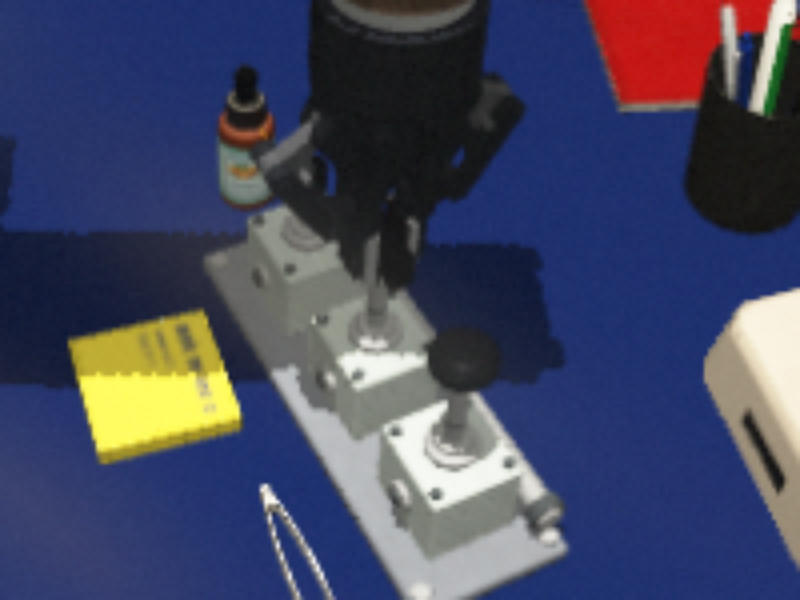

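The knob is out: the stem below the bar is now long at crop (374, 300), and the -13.5 N pull shows it against the top stop. I'll hold it there for just over a second, then push it in.

```bash
python3 -m crank '[[[0,0,0],0,0.8],[[0,0,0],0,0.8],[[0,0,0],0,0.8],[[0,0,0],0,0.8],[[0,0,0],0,0.8],[[0,0,0],0,0.8],[[0,0,0],0,0.8],[[0,0,0],0,0.8],[[0,0,0],0,0.8],[[0,0,0],0,0.8]]' >/dev/null
python3 -m crank '[[[0,0,0],0,0.8],[[0,0,0],0,0.8],[[0,0,0.004],0,0.8],[[0,0,0.004],0,0.8],[[0,0,0.004],0,0.8],[[0,0,0.004],0,0.8],[[0,0,0.004],0,0.8],[[0,0,0.004],0,0.8],[[0,0,0.003],0,0.8],[[0,0,0],0,0.8]]'
python3 -c "
from h import *
delta(527.2,-75.3)"
```

```text
time_s: 7.55
eef_pos: [527.4, -75.6, 82.2]
orientation: [[-0.214, 0.977, 0.001], [0.977, 0.214, -0.0], [-0.001, 0.001, -1.0]]
contact_force: [-2.3, -1.7, 7.5]
grip_width: 0.148
gripper_force: 65.4
tool-axis delta mm [ 0.3 -0.1 -0. ] z 82.2 yang 12.4 w 0.148 F [-2.3 -1.7  7.5] g 65.44381499290466 j [-0.14  0.42 -0.16  1.   -0.    1.21] t 7.55
```

```bash
python3 -m crank '[[[0,0,0.002],0,0.8],[[0,0,0],0,0.8],[[0,0,0],0,0.8]]'
python3 -m crank '[[[0,0,0],0,0.6],[[0,0,0],0,0.3],[[0,0,0],0,0],[[0,0,0],0,0],[[0,0,0],0,0],[[0,0,0],0,0]]'
python3 -m crank '[[[0,0,-0.01],0,0],[[0,0,-0.02],0,0],[[0,0,-0.03],0,0],[[0,0,-0.03],0,0],[[0,0,-0.03],0,0],[[0,0,-0.03],0,0],[[0,0,0],0,0],[[0,0,0],0,0]]'
python3 - <<'E'
from h import *
p=imaging.capture("side"); delta(527.2,-75.3)
L=imaging.landmark_of("tee_grip",p); print([(round(d["conf"],2),np.round(d["at"],1).tolist()) for d in L[:2]])
for S in imaging.silhouettes("tee_grip",p)[:1]: print(np.percentile(pts(p,S["pixels"])[:,2],[50,90,95,98]))
cv2.imwrite("pics/side3.png",cv2.resize(p["color"][190:340,200:400],None,fx=4,fy=4))
E
```

```text
time_s: 7.8
eef_pos: [527.4, -75.6, 82.1]
orientation: [[-0.214, 0.977, 0.002], [0.977, 0.214, -0.001], [-0.001, 0.002, -1.0]]
contact_force: [-6.9, -1.8, 17.7]
grip_width: 0.148
gripper_force: 67.1
time_s: 8.3
eef_pos: [527.0, -75.3, 78.8]
orientation: [[-0.214, 0.977, -0.001], [0.977, 0.214, 0.0], [0.001, -0.001, -1.0]]
contact_force: [0.4, -0.2, -1.1]
grip_width: 0.499
gripper_force: 0.0
time_s: 8.97
eef_pos: [528.7, -75.7, 232.2]
orientation: [[-0.214, 0.977, 0.006], [0.977, 0.214, -0.001], [-0.002, 0.006, -1.0]]
contact_force: [0.1, -0.7, -1.4]
grip_width: 0.5
gripper_force: 0.0
tool-axis delta mm [ 0.2 -0.3 -0. ] z 230.2 yang 12.4 w 0.501 F [ 0.2 -0.9  0.2] g 0.0 j [-0.14  0.3   0.09  1.35  0.    1.21] t 9.0167
[(0.72, [525.7, -76.8, 100.6])]
[105.65081347 108.79442221 109.12830429 109.71943862]
```

View pics/side3.png

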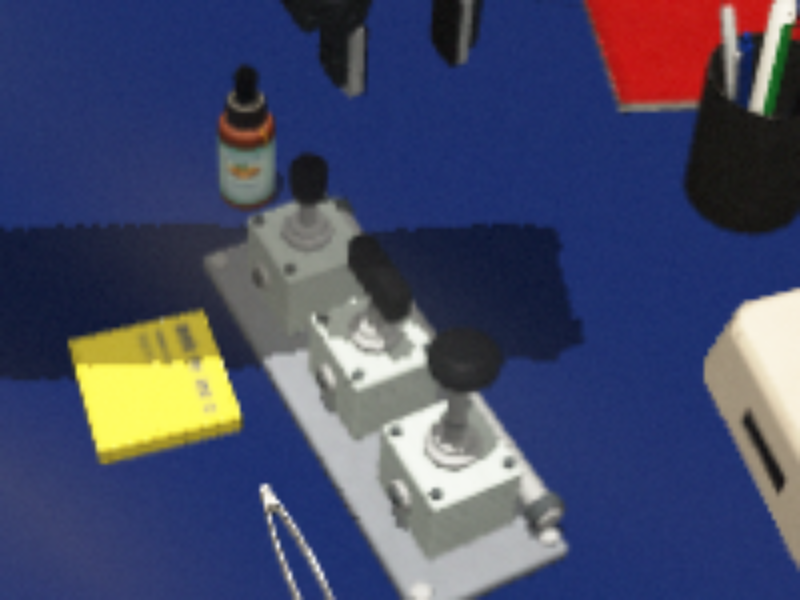

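The tee at crop (380, 278) is back where it started, with its top at about 109.7 mm. The small knob at (309, 178) is still in, the mushroom at (463, 358) is still out, and the gripper is clear.

```bash
python3 -c "
from workcell import ctrl
print(ctrl.hand_in())"
```

```text
the job is handed in; nothing more can be done
None
```

The vacuum line is vented and the job is handed in: I pulled the T-knob out to its stop, held it out for just over a second, pushed it fully back in and let go, and in the final picture the two round knobs look unmoved.

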